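# Line up the pots on the rail by height

### The arm

A 6-joint arm with a two-finger parallel gripper is mounted at the origin on a cart in front of the work surface, level with it; the furniture and walls round the work are solid. World frame = base frame: x ahead of the robot, y to its left, z up, the work surface at z = 0. Lengths are in m, angles in rad, forces in N, time in s.
With the tool pointing down it reaches from about 0.3 to 0.75 m from the base axis. Payload 8.5 kg.
Tool frame: the origin (TCP) lies between the finger pads; the fingertips stand 14 mm ahead of it and the grasp point (between the pads) lies 5 mm behind it; z points along the fingers, y is the line along which they close (so a half turn about z gives the same grasp; the last joint's range is limited). The gripper opens to 85 mm and grips with 20 to 120 N. Pads are 22 mm wide; open, the fingers measure 114 mm over their backs; the gripper's body (76 mm by 85 mm) begins 54 mm behind the grasp point. The pads swing forward as they close: fully open they stand 13 mm farther back than shut.
Start: joints at [-1.466, 0.381, 1.297, -0, 1.464, -0.215], TCP at [0.173, -0.522, 0.245] pointing down, gripper open.
Joint ranges: [-3.11, 3.11], [-0.89, 2.33], [0.22, 2.48], [-1.42, 4.56], [0.17, 2.85], [-2.88, 2.88]. Speed limits (rad/s): [2.39, 2.39, 3.14, 3.14, 3.14, 3.14].

### API

Orientations are given as [roll, pitch, yaw] about the fixed x, y, z axes, in that order (R = Rz(yaw) Ry(pitch) Rx(roll)).
In Python, from cell import r gives the robot as it stands. The module is installed in compiled form; this text tells all that it offers.
- The arm moves only by the tool step_arm, never from a script. Its argument "increments" is a list of rows, each an object with "jaw": the opening, from 0 (shut) to 1 (fully open); "dp": the shift along the world's x, y, z in cm, a list of three; "turn": the turn about the world's z in degrees. In form: [{"jaw": jaw, "dp": [x, y, z], "turn": turn}, ...]. A call has 1 to 8 rows; each row is the pose to reach, as a shift and turn from the pose commanded when the call began; what a row does not reach only later rows make up. A row lasts 1/8 s, in which the tool goes at most 62.5 mm and 10.7 degrees, less where a joint would pass 70% of its speed; a pose out of reach is approached as far as the arm can. A call with a gripper value outside its range is refused whole. The fingers move at their own pace and stop on an object; "grip_force" is the grip in N (left out, the last holds). Time passes only in rows, so rows that repeat a pose let the fingers close. It gives the time, the measured TCP pose, the force, the opening and the grip force at its end, in the units of the state.
- r.sense(): the state, without advancing time (a new reading comes with each control period).
- r.capture(name): name is "side" or "top"; returns a dict with "image" (400x640x3 uint8, blue, green, red), "fx", "fy", "cx", "cy" (pixels), "k1" (the pictures are not rectified: a ray, as slopes to the right and down, at radius r is drawn at 1 + k1 r^2 times it, then the intrinsics apply), "world_from_camera" (4x4, takes a point from camera to world coordinates). Camera axes: x right, y down, z forward; pixel columns grow to the right and rows downward; lengths in m; the calibration is good to about 2 mm. A picture is of the moment at which its call begins. There is no depth.
- r.sign_off(): hands the job in; it is judged then, once.
The state is a dict: "clock": time; "q": joint angles; "dq": joint speeds; "joint_torque": joint torques, N m; "position": TCP position; "tcp_rot": TCP orientation; "wrist_force": force on the tool from outside, world axes, zero at the start; "ft_torque": the same for the moment, N m; "grip_width": finger opening in m; "gripper_force": force on a finger pad.
Only numpy, scipy, OpenCV 4.12 (cv2) and the standard library are available. Lean on these libraries where they do the work, as an engineer would, in place of code of your own. Each camera call takes 0.05 s, during which the arm holds its last target. There are 200 camera calls.

### The job

Set the four small containers (the shallow white jar, the blue jar with the white lid, the white vial and the black bottle with the orange band) upright on the four round stands of the rail, one centred on each, in order of height: the shortest next to the upright end plate, the tallest at the far end. Leave the open amber jar where it stands.

Things in the scene. Friction and masses are not known exactly. Their poses are not given: they have to be found in the camera images.
- cream_jar_mid (a point): the shortest: shallow, open white jar of cream; 33 mm across, 12 mm high. Loose, stands upright on the bench. This point is its centre, half-way up.
- solder_paste_mid (a point): the second shortest: small round jar with a white screw lid and a blue body; 29 mm across the lid (27 mm the body below it), 20 mm high. Loose, stands upright on the bench. This point is its centre, half-way up.
- flux_bottle_mid (a point): the second tallest: small white vial with a narrower grey cap; 26 mm across the body (up to 24 mm high), 21 mm across the cap, 32 mm high. Loose, stands upright on the bench. This point is its centre, half-way up.
- marker_bottle_mid (a point): the tallest: small black bottle with an orange band and a narrower black cap; 24 mm across the body (up to 34 mm high), 18 mm across the cap, 52 mm high. Loose, stands upright on the bench. This point is its centre, half-way up.
- end_plate: upright aluminium end plate fixed to one end of a low aluminium rail (250 mm long, 24 mm wide, 10 mm high) that lies fixed on the bench; the rail's other end has a low black cap. The plate is 50 mm wide across the rail, 28 mm high, 6 mm thick; origin at the centre of its underside; its x axis lies along the rail, either way round, z up. It may be at either end of the rail.
- stand_a_top (a point): centre of the flat top (16 mm above the bench) of one of four identical round stands with black tops, 40 mm across the black top, no rim, fixed along the rail about 52 mm apart, the nearest about 50 mm from the end plate. The letters in the names say nothing of the order along the rail.
- stand_b_top (a point): centre of the flat top (16 mm above the bench) of one of four identical round stands with black tops, 40 mm across the black top, no rim, fixed along the rail about 52 mm apart, the nearest about 50 mm from the end plate. The letters in the names say nothing of the order along the rail.
- stand_c_top (a point): centre of the flat top (16 mm above the bench) of one of four identical round stands with black tops, 40 mm across the black top, no rim, fixed along the rail about 52 mm apart, the nearest about 50 mm from the end plate. The letters in the names say nothing of the order along the rail.
- stand_d_top (a point): centre of the flat top (16 mm above the bench) of one of four identical round stands with black tops, 40 mm across the black top, no rim, fixed along the rail about 52 mm apart, the nearest about 50 mm from the end plate. The letters in the names say nothing of the order along the rail.
- rosin_jar_mid (a point): open amber jar, 51 mm across, 32 mm high, loose: it stays where it stands. This point is its centre, half-way up.
Not all that is in view belongs to the job. Leave any green or yellow look-alike of the part that bears marker_bottle_mid alone.

How it is judged:
At the end, for the whole second after the job is handed in: Each of the four containers stands upright (within 0.15 rad) on its own stand, its centre within 12 mm of the stand's centre horizontally and its base at the stand's top within 4 mm; counted from the end plate the order is white jar, blue jar, white vial, black bottle; all released and at rest ((horizontal distance between cream_jar_mid and stand_a_top below 0.012 m or horizontal distance between cream_jar_mid and stand_b_top below 0.012 m or horizontal distance between cream_jar_mid and stand_c_top below 0.012 m or horizontal distance between cream_jar_mid and stand_d_top below 0.012 m) and horizontal distance between cream_jar_mid and end_plate between 0.024 and 0.076 m and height (world z) of cream_jar_mid between 0.018 and 0.026 m and angle between each of cream_jar_mid, solder_paste_mid, flux_bottle_mid, marker_bottle_mid's own z axis and vertical below 0.15 rad and linear speed of each of cream_jar, solder_paste, flux_bottle, marker_bottle below 0.02 m/s and contact force between each of cream_jar, solder_paste, flux_bottle, marker_bottle and the fingers below 0.05 N and (horizontal distance between solder_paste_mid and stand_a_top below 0.012 m or horizontal distance between solder_paste_mid and stand_b_top below 0.012 m or horizontal distance between solder_paste_mid and stand_c_top below 0.012 m or horizontal distance between solder_paste_mid and stand_d_top below 0.012 m) and horizontal distance between solder_paste_mid and end_plate between 0.076 and 0.128 m and height (world z) of solder_paste_mid between 0.022 and 0.03 m and (horizontal distance between flux_bottle_mid and stand_a_top below 0.012 m or horizontal distance between flux_bottle_mid and stand_b_top below 0.012 m or horizontal distance between flux_bottle_mid and stand_c_top below 0.012 m or horizontal distance between flux_bottle_mid and stand_d_top below 0.012 m) and horizontal distance between flux_bottle_mid and end_plate between 0.128 and 0.18 m and height (world z) of flux_bottle_mid between 0.028 and 0.036 m and (horizontal distance between marker_bottle_mid and stand_a_top below 0.012 m or horizontal distance between marker_bottle_mid and stand_b_top below 0.012 m or horizontal distance between marker_bottle_mid and stand_c_top below 0.012 m or horizontal distance between marker_bottle_mid and stand_d_top below 0.012 m) and horizontal distance between marker_bottle_mid and end_plate between 0.18 and 0.232 m and height (world z) of marker_bottle_mid between 0.038 and 0.046 m); the robot touches nothing.
It fails at once if the open amber jar was moved by more than 25 mm or tipped (distance of rosin_jar_mid from where it was at the start of the episode above 0.025 m or angle between rosin_jar_mid's own z axis and vertical above 0.4 rad).
It also fails if it takes over 96 s, if anything falls off the work surface, if the arm or the gripper's body presses on something with over 40 N, if the wrist force passes 120 N, or if a joint passes its speed limit or range.

## Working session

There is one attempt and no reset: what is moved stays moved. The work goes in short steps, Python scripts to look and compute and a tool call to move; the robot and the scene stay as the last step left them, time stands still between calls to the robot, and variables do not carry over. Pictures are saved under pics/ and viewed, at most 14 in all, crops included, and the job is handed in when it is done.

Besides the shell and the picture viewer there is one more tool, called after "Emit:" by a JSON object that holds its "fn" and its "kwargs". step_arm: Moves the arm, as the interface text tells. Its arguments: {"type":"object","properties":{"increments":{"type":"array"},"grip_force":{"type":"number"}},"required":["increments"]}

```bash
mkdir -p pics
cat > h.py <<'E'
import numpy as np, cv2
from cell import r
def cap(n,f=None):
    c=r.capture(n)
    if f: cv2.imwrite('pics/'+f,c['image'])
    return c
def ray(c,u,v):
    x=(u-c['cx'])/c['fx'];y=(v-c['cy'])/c['fy'];rd=np.hypot(x,y);s=rd
    for _ in range(20): s=rd/(1+c['k1']*s*s)
    k=s/rd if rd>0 else 1
    T=np.array(c['world_from_camera']);return T[:3,3],T[:3,:3]@np.array([x*k,y*k,1])
def onz(c,u,v,z):
    o,d=ray(c,u,v);return o+d*(z-o[2])/d[2]
E
python3 - <<'E'
from h import *
s=r.sense();print(s)
for n in('side','top'):
    c=cap(n,n+'0.png');print(n,c['fx'],c['cx'],c['cy'],c['k1'],np.round(c['world_from_camera'],3))
E
```

```text
{'clock': 0.0, 'q': array([-1.46628697e+00,  3.81214914e-01,  1.29828255e+00, -2.58607674e-05,
        1.46358732e+00, -2.15325111e-01]), 'dq': array([-0.00116301, -0.00042379,  0.00082035,  0.00013399,  0.00072911,
        0.00112314]), 'joint_torque': array([ 9.54907337e-04, -4.48466706e+01, -2.31270772e+01, -1.72111236e-04,
        4.85161494e-03,  6.96609789e-06]), 'position': array([ 0.1728741 , -0.52183233,  0.24469426]), 'tcp_rot': array([-3.14012949e+00, -2.93701710e-04,  3.19837035e-01]), 'wrist_force': array([-0.20662855, -0.25250239,  0.4105078 ]), 'ft_torque': array([-0.02633517,  0.04664636, -0.02537729]), 'gripper_force': 0.0, 'grip_width': 0.085146292104405}
side 469.41385674261863 326.8917275201829 198.7740959742403 0.021951366085356094 [[ 0.963 -0.108  0.248  0.358]
 [-0.27  -0.337  0.902 -0.98 ]
 [-0.014 -0.935 -0.354  0.449]
 [ 0.     0.     0.     1.   ]]
top 496.23060143771994 322.0440192238012 201.2586363958211 -0.06278557025255856 [[-0.009 -0.994  0.106  0.514]
 [-1.     0.006 -0.028  0.007]
 [ 0.028 -0.107 -0.994  1.125]
 [ 0.     0.     0.     1.   ]]
```

View pics/top0.png

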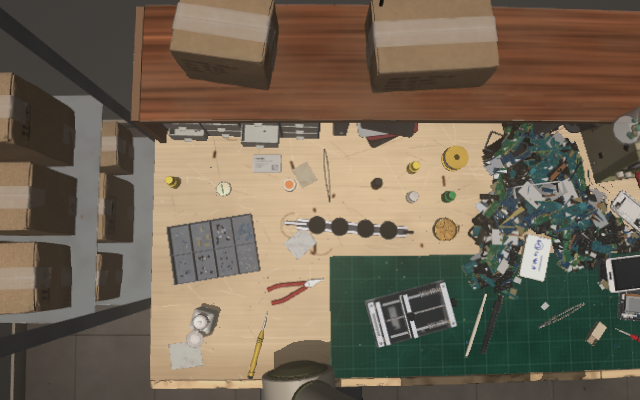

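View pics/side0.png

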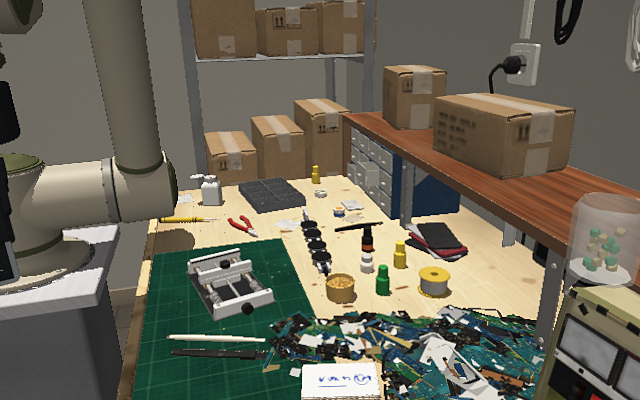

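The top view shows the stands at about (317,225), (340,227), (366,228) and (388,230), and the amber jar at (446,229). What could be taken for each container:
- **Black bottle:** (376,183), with look-alikes in green at (449,197) and yellow at (413,167) and (172,182).
- **White vial:** (412,197).
- **White jar and blue jar:** (223,188) and (290,184), not yet clear which is which. The white bottle at (200,322) is too large.

I'll check these in close crops.

Run:
```python
import cv2,numpy as np
a=cv2.imread('pics/top0.png');b=cv2.imread('pics/side0.png')
x=cv2.resize(a[145:250,200:460],None,fx=3,fy=3,interpolation=3)
cv2.imwrite('pics/c1.png',x)
cv2.imwrite('pics/c2.png',cv2.resize(b[160:310,280:450],None,fx=4,fy=4,interpolation=3))
```

```text
(no output)
```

View pics/c1.png

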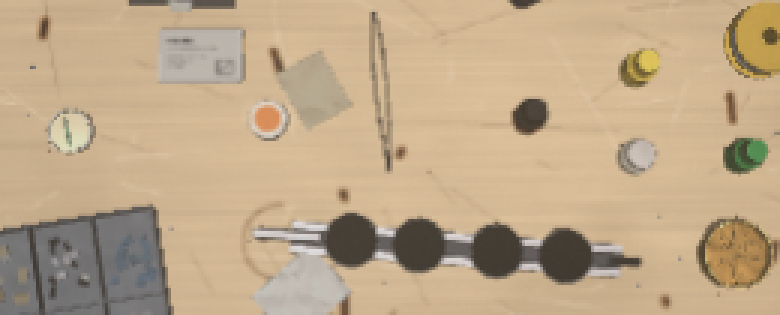

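View pics/c2.png

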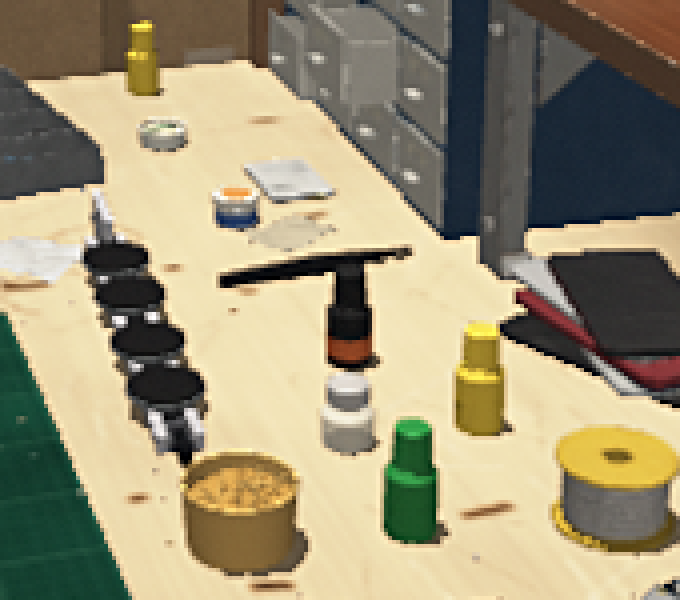

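The crops settle it:
- **White jar:** crop (71,131).
- **Blue jar with white lid:** crop (268,119). It has an orange dot on top and a blue body in the side view.
- **White vial:** crop (638,155).
- **Black bottle:** crop (530,115). Its orange band shows in the side view.
- **End plate:** at the image-left (+y) end of the rail.

Next I'll measure.

```bash
cat >> h.py <<'E'
def blobs(c,mask,roi,amin=20):
    u0,v0,u1,v1=roi;m=np.zeros(mask.shape,np.uint8);m[v0:v1,u0:u1]=mask[v0:v1,u0:u1]
    n,l,st,ce=cv2.connectedComponentsWithStats(m)
    return [(ce[i],st[i]) for i in range(1,n) if st[i][4]>=amin]
E
cat > meas.py <<'E'
from h import *
def run(c,pr=True):
    im=c['image'];hsv=cv2.cvtColor(im,cv2.COLOR_BGR2HSV);S,V=hsv[...,1].astype(int),hsv[...,2].astype(int)
    out=[]
    def show(n,mask,roi,z,amin=20):
        for ce,st in blobs(c,mask.astype(np.uint8),roi,amin):
            bc=(st[0]+(st[2]-1)/2,st[1]+(st[3]-1)/2)
            print(n,'cen',np.round(ce,1),'bbox',st,'xyz cen',np.round(onz(c,*ce,z)[:2],4),'bbox',np.round(onz(c,*bc,z)[:2],4))
    blk=cv2.morphologyEx((V<60).astype(np.uint8),cv2.MORPH_OPEN,cv2.getStructuringElement(cv2.MORPH_ELLIPSE,(9,9)))
    show('stand',blk,(290,200,420,250),.016,60)
    show('bottle(all)',V<75,(365,172,390,195),.05)
    show('cream',(S<75),(210,175,237,202),.012)
    show('lid ring+dot',((S<50)|((S>120)&(hsv[...,0]<14))),(280,173,297,196),.02)
    show('vial',(S<45),(402,187,424,208),.03)
    show('amber',(S>120)&(hsv[...,0]<28),(430,215,462,243),.032)
    show('plate',(S<50)&(V>150),(280,215,300,232),.028,5)
if __name__=='__main__': run(cap('top'))
E
python3 meas.py
python3 - <<'E'
import cv2
a=cv2.imread('pics/top0.png')
i=[a[165:205,x:x+40] for x in(203,270,356,392)]+[a[205:245,x:x+40] for x in (275,)]
cv2.imwrite('pics/c3.png',cv2.resize(cv2.hconcat(i),None,fx=4,fy=4,interpolation=0))
E
```

```text
bottle(all) cen [375.1 183.7] bbox [372 178   9  11  40] xyz cen [ 0.6675 -0.1406] bbox [ 0.6691 -0.1426]
cream cen [222.4 187.9] bbox [210 177  27  24 297] xyz cen [0.6652 0.1997] bbox [0.6638 0.1984]
lid ring+dot cen [288.9 184.4] bbox [283 179  13  12 102] xyz cen [0.6712 0.0495] bbox [0.6709 0.0492]
vial cen [412.2 196.4] bbox [407 192  11  10  89] xyz cen [ 0.6415 -0.2263] bbox [ 0.6411 -0.2258]
amber cen [445.1 229.4] bbox [435 219  21  21 340] xyz cen [ 0.5668 -0.2977] bbox [ 0.5677 -0.2975]
plate cen [298.  219.5] bbox [297 219   3   2   6] xyz cen [0.5916 0.0292] bbox [0.5916 0.0292]
plate cen [291.6 222.7] bbox [284 221  16   4  39] xyz cen [0.5845 0.0433] bbox [0.585  0.0436]
plate cen [297.9 228.6] bbox [296 227   4   5  14] xyz cen [0.5713 0.0296] bbox [0.5705 0.0304]
```

View pics/c3.png

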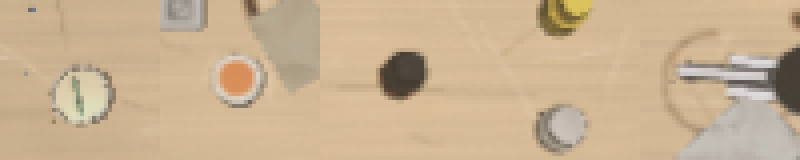

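Run:
```python
import cv2
a=cv2.imread('pics/top0.png');b=cv2.imread('pics/side0.png')
x=cv2.resize(a[205:255,275:425],None,fx=5,fy=5,interpolation=cv2.INTER_NEAREST)
y=cv2.resize(b[200:280,290:350],None,fx=4,fy=4,interpolation=cv2.INTER_NEAREST)
y=cv2.copyMakeBorder(y,0,0,0,750-y.shape[1],0)
cv2.imwrite('pics/c4.png',cv2.vconcat([x,y]))
```

```text
(no output)
```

View pics/c4.png

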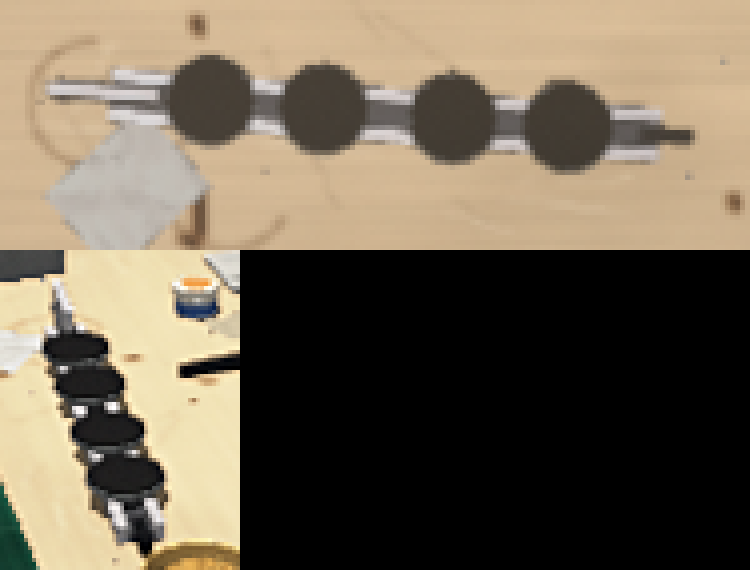

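The silver plate stands at the left (+y) end of the rail, and the black cap is at the right. Now I'll refine the stand and bottle centres, and cross-check with the side view.

Run:
```python
from h import *
c=cap('top');im=c['image'];V=im.max(2)
m=((V<85).astype(np.uint8));m=cv2.morphologyEx(m,cv2.MORPH_OPEN,cv2.getStructuringElement(cv2.MORPH_ELLIPSE,(11,11)))
for ce,st in blobs(c,m,(290,200,420,250),60): print('stand',np.round(ce,1),st[2:],onz(c,*ce,.016).round(4))
m=(V<95).astype(np.uint8)
for ce,st in blobs(c,m,(365,172,390,195),30):print('bottle',ce.round(1),st,onz(c,*ce,.03).round(4))
cc=onz(c,378,182,.052);print('bottle cap',cc.round(4))
S=cv2.cvtColor(im,cv2.COLOR_BGR2HSV)[...,1]
for ce,st in blobs(c,cv2.morphologyEx(((S<78)).astype(np.uint8),cv2.MORPH_OPEN,np.ones((5,5),np.uint8)),(212,178,235,200),30):print('cream',ce.round(1),st,onz(c,*ce,.011).round(4))
s=cap('side')
def proj(c,p):
    T=np.linalg.inv(c['world_from_camera']);q=T[:3,:3]@p+T[:3,3];x,y=q[:2]/q[2];k=1+c['k1']*(x*x+y*y)
    return c['cx']+c['fx']*x*k,c['cy']+c['fy']*y*k
b=s['image'].copy()
for p in [(.669,-.143,.052),(.669,-.143,0),(.6412,-.226,.032),(.6412,-.226,0),(.671,.0495,.02),(.671,.0495,0),(.6652,.1997,.012),(.6652,.1997,0)]:
    u,v=proj(s,np.array(p));print(p,round(u,1),round(v,1));cv2.circle(b,(int(u*4+2),int(v*4+2)),0,(0,0,255),1) if 0 else None
    b[int(round(v)),int(round(u))]=(255,0,255)
cv2.imwrite('pics/c5.png',cv2.resize(b[180:280,310:390],None,fx=6,fy=6,interpolation=0))
```

```text
stand [316.4 224.7] [ 16  16 202] [ 0.5806 -0.0117  0.016 ]
stand [339.2 226.2] [ 16  17 208] [ 0.5768 -0.0627  0.016 ]
stand [365.4 228.2] [ 16  17 206] [ 0.5717 -0.1213  0.016 ]
stand [388. 230.] [ 17  17 220] [ 0.5674 -0.1724  0.016 ]
bottle [376.3 182.9] [371 178  11  11  89] [ 0.6721 -0.1461  0.03  ]
bottle cap [ 0.671  -0.1468  0.052 ]
cream [223.  188.5] [212 178  23  22 502] [0.664  0.1985 0.011 ]
(0.669, -0.143, 0.052) 365.1 225.7
(0.669, -0.143, 0) 364.8 248.2
(0.6412, -0.226, 0.032) 366.2 253.9
(0.6412, -0.226, 0) 365.9 268.7
(0.671, 0.0495, 0.02) 338.9 207.1
(0.671, 0.0495, 0) 339.0 214.6
(0.6652, 0.1997, 0.012) 321.0 190.8
(0.6652, 0.1997, 0) 321.1 194.9
```

View pics/c5.png

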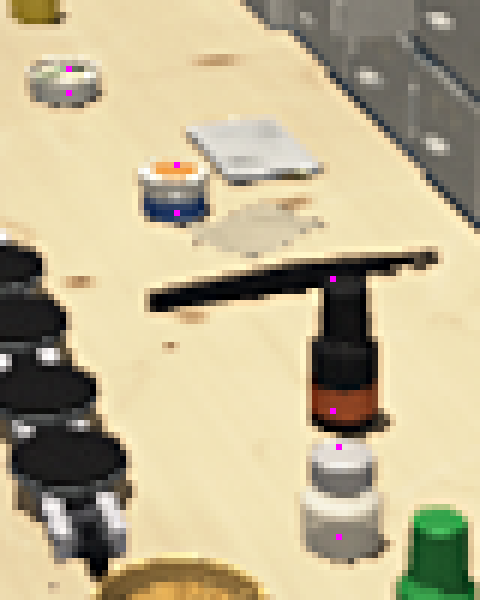

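Run:
```python
from h import *
t=cap('top');s=cap('side')
for a,b in [((135,121),(343,113)),((138,122),(345,117))]:
    o1,d1=ray(t,*a);o2,d2=ray(s,*b)
    k=np.linalg.lstsq(np.c_[d1,-d2],o2-o1,rcond=None)[0]
    print((o1+d1*k[0]).round(3),(o2+d2*k[1]).round(3))
```

```text
[0.771 0.338 0.196] [0.772 0.337 0.196]
[0.772 0.336 0.183] [0.778 0.335 0.184]
```

Emit:
{"fn": "step_arm", "kwargs": {"increments": [{"jaw": 1, "dp": [5, 3, 0], "turn": 10}, {"jaw": 0.8, "dp": [10, 6, 0], "turn": 20}, {"jaw": 0.6, "dp": [15, 9, 0], "turn": 30}, {"jaw": 0.55, "dp": [20, 12, 0], "turn": 40}, {"jaw": 0.55, "dp": [25, 16, 0], "turn": 50}, {"jaw": 0.55, "dp": [30, 19, 0], "turn": 60}, {"jaw": 0.55, "dp": [35, 22, 0], "turn": 67}, {"jaw": 0.55, "dp": [40, 25, 0], "turn": 67}], "grip_force": 25}}

```text
clock: 1.35
position: [0.5744, -0.2708, 0.2454]
tcp_rot: [3.142, 0.0, 1.491]
wrist_force: [-0.3, -1.0, -0.4]
grip_width: 0.0468
gripper_force: 0.0
```

Emit:
{"fn": "step_arm", "kwargs": {"increments": [{"jaw": 0.55, "dp": [4, 3, -5], "turn": 0}, {"jaw": 0.55, "dp": [6.7, 4.6, -10], "turn": 0}, {"jaw": 0.55, "dp": [6.7, 4.6, -15], "turn": 0}, {"jaw": 0.55, "dp": [6.7, 4.6, -18], "turn": 0}, {"jaw": 0.55, "dp": [6.7, 4.6, -20], "turn": 0}, {"jaw": 0.55, "dp": [6.7, 4.6, -22], "turn": 0}, {"jaw": 0.55, "dp": [6.7, 4.6, -22.7], "turn": 0}, {"jaw": 0.55, "dp": [6.7, 4.6, -22.7], "turn": 0}]}}

```text
clock: 2.35
position: [0.6399, -0.2261, 0.0183]
tcp_rot: [-3.141, -0.0, 1.489]
wrist_force: [-0.1, 0.2, 0.2]
grip_width: 0.0468
gripper_force: 0.0
```

```bash
python3 -c "
from h import *
c=cap('side');b=c['image']
cv2.imwrite('pics/g1.png',cv2.resize(b[180:310,290:450],None,fx=4,fy=4))"
```

```text
(no output)
```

View pics/g1.png

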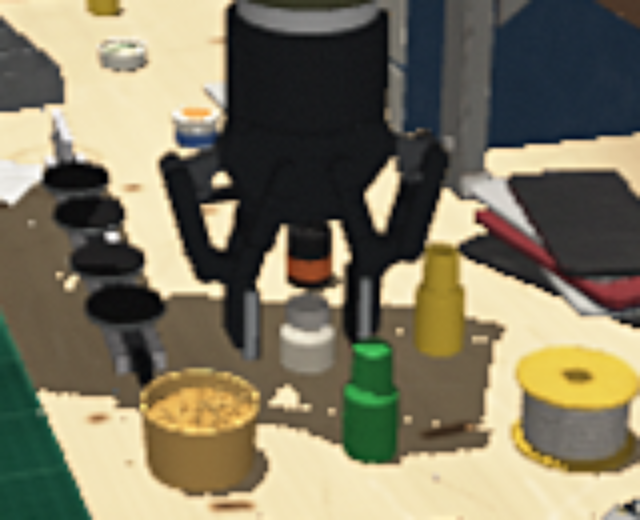

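The fingers straddle the vial at crop (307,345), centred and clear of the yellow and green look-alikes. Closing and lifting.

Emit:
{"fn": "step_arm", "kwargs": {"increments": [{"jaw": 0, "dp": [0, 0, 0], "turn": 0}, {"jaw": 0, "dp": [0, 0, 0], "turn": 0}, {"jaw": 0, "dp": [0, 0, 0], "turn": 0}, {"jaw": 0, "dp": [0, 0, 0], "turn": 0}, {"jaw": 0, "dp": [0, 0, 1], "turn": 0}, {"jaw": 0, "dp": [0, 0, 4], "turn": 0}, {"jaw": 0, "dp": [0, 0, 8], "turn": 0}, {"jaw": 0, "dp": [0, 0, 8], "turn": 0}]}}

```text
clock: 3.4
position: [0.6411, -0.2267, 0.1021]
tcp_rot: [3.136, 0.003, 1.489]
wrist_force: [-0.5, 0.2, -1.4]
grip_width: 0.0247
gripper_force: 24.7
```

Emit:
{"fn": "step_arm", "kwargs": {"increments": [{"jaw": 0, "dp": [-2, 3.5, 0], "turn": 0}, {"jaw": 0, "dp": [-5, 7.5, 0], "turn": 0}, {"jaw": 0, "dp": [-6.9, 10.5, 0], "turn": 0}, {"jaw": 0, "dp": [-6.9, 10.5, -3], "turn": 0}, {"jaw": 0, "dp": [-6.9, 10.5, -5], "turn": 0}, {"jaw": 0, "dp": [-6.9, 10.5, -5.8], "turn": 0}, {"jaw": 0, "dp": [-6.9, 10.5, -5.8], "turn": 0}, {"jaw": 0, "dp": [-6.9, 10.5, -5.8], "turn": 0}]}}

```text
clock: 4.4
position: [0.5712, -0.1213, 0.0409]
tcp_rot: [3.141, 0.0, 1.489]
wrist_force: [0.4, -0.1, -1.0]
grip_width: 0.0247
gripper_force: 24.8
```

```bash
python3 -c "
from h import *
c=cap('side');b=c['image']
cv2.imwrite('pics/g2.png',cv2.resize(b[190:300,270:390],None,fx=5,fy=5))
s=r.sense();print(s['position'],s['wrist_force'],s['grip_width'])"
```

```text
[ 0.57123663 -0.12129879  0.04100707] [-0.75118172 -0.32436582 -0.24388763] 0.02490203413196545
```

View pics/g2.png

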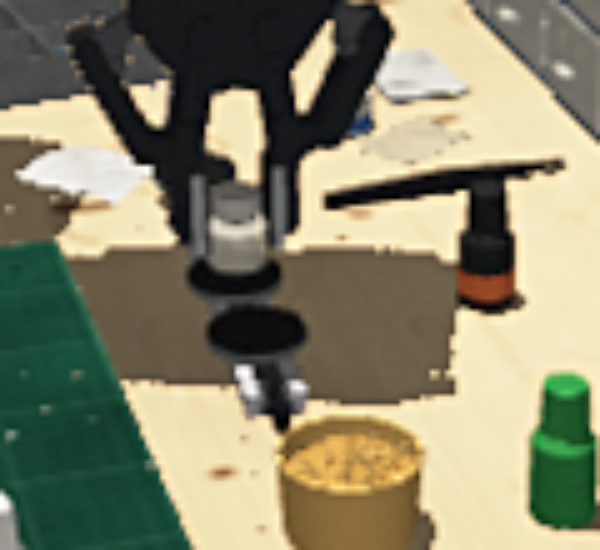

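The vial hangs a few mm above stand 3 at crop (235,275), centred. Lowering and releasing.

Emit:
{"fn": "step_arm", "kwargs": {"increments": [{"jaw": 0, "dp": [0, 0, -0.3], "turn": 0}, {"jaw": 0, "dp": [0, 0, -0.5], "turn": 0}, {"jaw": 0, "dp": [0, 0, -0.6], "turn": 0}, {"jaw": 0, "dp": [0, 0, -0.6], "turn": 0}, {"jaw": 0.3, "dp": [0, 0, -0.6], "turn": 0}, {"jaw": 0.45, "dp": [0, 0, -0.6], "turn": 0}, {"jaw": 0.55, "dp": [0, 0, -0.6], "turn": 0}, {"jaw": 0.55, "dp": [0, 0, 0], "turn": 0}]}}

```text
clock: 5.45
position: [0.5707, -0.121, 0.0401]
tcp_rot: [-3.141, -0.0, 1.489]
wrist_force: [-0.1, 0.0, -0.9]
grip_width: 0.0472
gripper_force: 0.0
```

Emit:
{"fn": "step_arm", "kwargs": {"increments": [{"jaw": 0.55, "dp": [0, 0, 5], "turn": 0}, {"jaw": 0.55, "dp": [0, 0, 8], "turn": 0}, {"jaw": 0.55, "dp": [5, -1.2, 8], "turn": 0}, {"jaw": 0.55, "dp": [10.1, -2.5, 8], "turn": 0}, {"jaw": 0.55, "dp": [10.1, -2.5, 5], "turn": 0}, {"jaw": 0.55, "dp": [10.1, -2.5, 1.5], "turn": 0}, {"jaw": 0.55, "dp": [10.1, -2.5, -1.5], "turn": 0}, {"jaw": 0.55, "dp": [10.1, -2.5, -1.5], "turn": 0}]}}

```text
clock: 6.45
position: [0.6708, -0.1457, 0.0234]
tcp_rot: [-3.137, -0.001, 1.489]
wrist_force: [0.1, -0.4, 0.1]
grip_width: 0.0471
gripper_force: 0.0
```

```bash
python3 -c "
from h import *
c=cap('side');b=c['image']
cv2.imwrite('pics/g3.png',cv2.resize(b[190:300,280:400],None,fx=5,fy=5))
s=r.sense();print(s['position'],s['wrist_force'],s['grip_width'])"
```

```text
[ 0.67183526 -0.14603874  0.02538182] [1.64920614 0.05178896 1.25801138] 0.04725310103284297
```

View pics/g3.png

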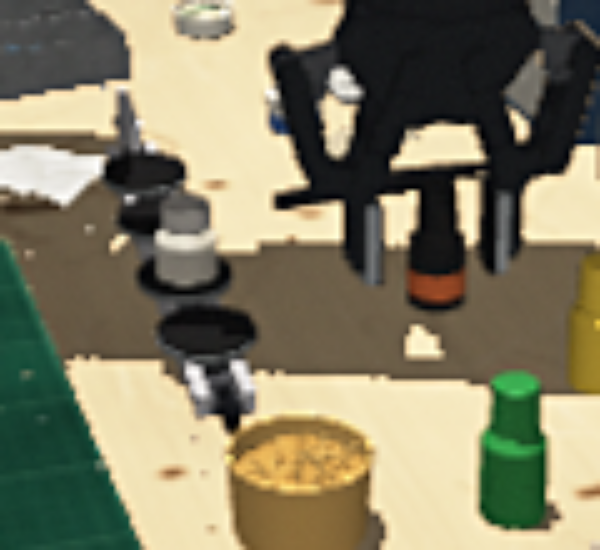

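The vial stands upright on stand 3. The fingers straddle the black bottle at crop (435,270).

Emit:
{"fn": "step_arm", "kwargs": {"increments": [{"jaw": 0, "dp": [0, 0, 0], "turn": 0}, {"jaw": 0, "dp": [0, 0, 0], "turn": 0}, {"jaw": 0, "dp": [0, 0, 0], "turn": 0}, {"jaw": 0, "dp": [0, 0, 0], "turn": 0}, {"jaw": 0, "dp": [0, 0, 1], "turn": 0}, {"jaw": 0, "dp": [0, 0, 4], "turn": 0}, {"jaw": 0, "dp": [0, 0, 7], "turn": 0}, {"jaw": 0, "dp": [0, 0, 7], "turn": 0}]}}

```text
clock: 7.5
position: [0.6729, -0.1465, 0.0984]
tcp_rot: [3.136, 0.002, 1.489]
wrist_force: [-0.9, 0.8, -0.3]
grip_width: 0.0227
gripper_force: 24.6
```

Emit:
{"fn": "step_arm", "kwargs": {"increments": [{"jaw": 0, "dp": [-4, -1, 0], "turn": 0}, {"jaw": 0, "dp": [-8, -2, 0], "turn": 0}, {"jaw": 0, "dp": [-10.4, -2.6, 0], "turn": 0}, {"jaw": 0, "dp": [-10.4, -2.6, 0], "turn": 0}, {"jaw": 0, "dp": [-10.4, -2.6, -3], "turn": 0}, {"jaw": 0, "dp": [-10.4, -2.6, -5], "turn": 0}, {"jaw": 0, "dp": [-10.4, -2.6, -5.1], "turn": 0}, {"jaw": 0, "dp": [-10.4, -2.6, -5.1], "turn": 0}]}}

```text
clock: 8.5
position: [0.5684, -0.1719, 0.0442]
tcp_rot: [-3.142, -0.0, 1.49]
wrist_force: [0.1, -1.1, -1.0]
grip_width: 0.0229
gripper_force: 25.9
```

```bash
python3 -c "
from h import *
c=cap('side');b=c['image']
cv2.imwrite('pics/g4.png',cv2.resize(b[190:300,280:400],None,fx=5,fy=5))
s=r.sense();print(s['position'],s['wrist_force'],s['grip_width'])"
```

```text
[ 0.56837975 -0.17199106  0.04441154] [ 0.53547186  0.03072941 -0.82373845] 0.023474203767001656
```

View pics/g4.png

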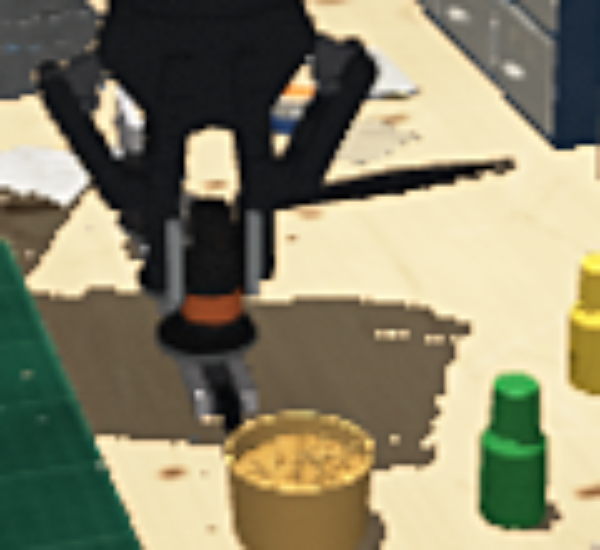

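The bottle is about 3 mm above stand 4, centred at crop (210,325).

Emit:
{"fn": "step_arm", "kwargs": {"increments": [{"jaw": 0, "dp": [0, 0, -0.2], "turn": 0}, {"jaw": 0, "dp": [0, 0, -0.3], "turn": 0}, {"jaw": 0, "dp": [0, 0, -0.3], "turn": 0}, {"jaw": 0.2, "dp": [0, 0, -0.3], "turn": 0}, {"jaw": 0.35, "dp": [0, 0, -0.3], "turn": 0}, {"jaw": 0.55, "dp": [0, 0, -0.3], "turn": 0}, {"jaw": 0.55, "dp": [0, 0, 4], "turn": 0}, {"jaw": 0.55, "dp": [0, 0, 9], "turn": 0}]}}

```text
clock: 9.55
position: [0.5675, -0.1719, 0.1346]
tcp_rot: [-3.139, -0.001, 1.489]
wrist_force: [0.4, -0.9, -0.3]
grip_width: 0.047
gripper_force: 0.0
```

Emit:
{"fn": "step_arm", "kwargs": {"increments": [{"jaw": 0.55, "dp": [2, 5, 0], "turn": 0}, {"jaw": 0.55, "dp": [5, 10.5, 0], "turn": 0}, {"jaw": 0.55, "dp": [8, 16, 0], "turn": 0}, {"jaw": 0.55, "dp": [10.3, 22.1, 0], "turn": 0}, {"jaw": 0.55, "dp": [10.3, 22.1, -3], "turn": 0}, {"jaw": 0.55, "dp": [10.3, 22.1, -7], "turn": 0}, {"jaw": 0.55, "dp": [10.3, 22.1, -10.5], "turn": 0}, {"jaw": 0.55, "dp": [10.3, 22.1, -11.6], "turn": 0}]}}

```text
clock: 10.55
position: [0.6698, 0.049, 0.016]
tcp_rot: [-3.138, -0.0, 1.489]
wrist_force: [-1.1, -0.7, 0.6]
grip_width: 0.0466
gripper_force: 0.0
```

```bash
python3 -c "
from h import *
c=cap('side');b=c['image']
cv2.imwrite('pics/g5.png',cv2.resize(b[170:290,280:400],None,fx=5,fy=5))
s=r.sense();print(s['position'],s['wrist_force'],s['grip_width'])"
```

```text
[0.67002825 0.04892044 0.01600559] [ 0.05445547 -0.15694978 -1.39235495] 0.04695490011299467
```

View pics/g5.png

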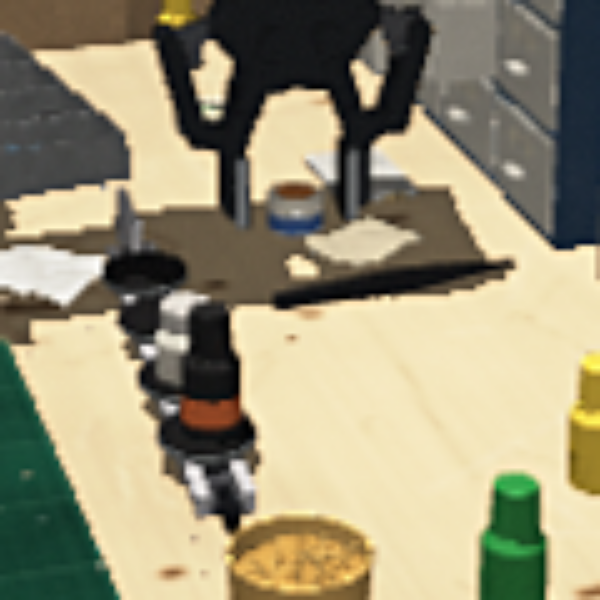

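The bottle stands on stand 4, and the fingers straddle the blue jar at crop (295,205).

Emit:
{"fn": "step_arm", "kwargs": {"increments": [{"jaw": 0, "dp": [0, 0, 0], "turn": 0}, {"jaw": 0, "dp": [0, 0, 0], "turn": 0}, {"jaw": 0, "dp": [0, 0, 0], "turn": 0}, {"jaw": 0, "dp": [0, 0, 0], "turn": 0}, {"jaw": 0, "dp": [0, 0, 1], "turn": 0}, {"jaw": 0, "dp": [0, 0, 4], "turn": 0}, {"jaw": 0, "dp": [0, 0, 7], "turn": 0}, {"jaw": 0, "dp": [0, 0, 7], "turn": 0}]}}

```text
clock: 11.6
position: [0.6719, 0.0489, 0.0911]
tcp_rot: [3.137, 0.0, 1.489]
wrist_force: [0.1, -0.3, 0.1]
grip_width: 0.0273
gripper_force: 24.8
```

Emit:
{"fn": "step_arm", "kwargs": {"increments": [{"jaw": 0, "dp": [-3, -4, 0], "turn": 0}, {"jaw": 0, "dp": [-6.5, -8, 0], "turn": 0}, {"jaw": 0, "dp": [-9.3, -11.2, 0], "turn": 0}, {"jaw": 0, "dp": [-9.3, -11.2, 0], "turn": 0}, {"jaw": 0, "dp": [-9.3, -11.2, -3], "turn": 0}, {"jaw": 0, "dp": [-9.3, -11.2, -5], "turn": 0}, {"jaw": 0, "dp": [-9.3, -11.2, -5.1], "turn": 0}, {"jaw": 0, "dp": [-9.3, -11.2, -5.1], "turn": 0}]}}

```text
clock: 12.6
position: [0.5783, -0.0627, 0.0376]
tcp_rot: [3.141, -0.0, 1.49]
wrist_force: [0.7, 0.1, -0.9]
grip_width: 0.0273
gripper_force: 25.4
```

```bash
python3 -c "
from h import *
c=cap('side');b=c['image']
cv2.imwrite('pics/g6.png',cv2.resize(b[180:290,280:400],None,fx=5,fy=5))
s=r.sense();print(s['position'],s['wrist_force'],s['grip_width'])"
```

```text
[ 0.57831648 -0.06285737  0.03786386] [0.41154425 0.60489098 0.74535024] 0.027525511103823678
```

View pics/g6.png

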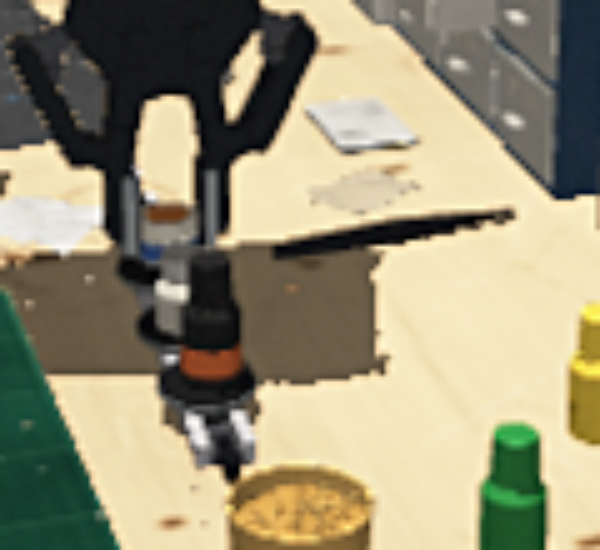

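The blue jar is about 5 mm above stand 2, crop (170,230). Lowering, releasing and rising.

Emit:
{"fn": "step_arm", "kwargs": {"increments": [{"jaw": 0, "dp": [-0.1, 0, -0.3], "turn": 0}, {"jaw": 0, "dp": [-0.1, 0, -0.5], "turn": 0}, {"jaw": 0, "dp": [-0.1, 0, -0.5], "turn": 0}, {"jaw": 0.25, "dp": [-0.1, 0, -0.5], "turn": 0}, {"jaw": 0.45, "dp": [-0.1, 0, -0.5], "turn": 0}, {"jaw": 0.6, "dp": [-0.1, 0, -0.5], "turn": 0}, {"jaw": 0.6, "dp": [-0.1, 0, 4], "turn": 0}, {"jaw": 0.6, "dp": [-0.1, 0, 9], "turn": 0}]}}

```text
clock: 13.65
position: [0.5765, -0.063, 0.1277]
tcp_rot: [-3.139, -0.001, 1.489]
wrist_force: [0.6, -0.4, -0.4]
grip_width: 0.0514
gripper_force: 0.0
```

Emit:
{"fn": "step_arm", "kwargs": {"increments": [{"jaw": 0.6, "dp": [2, 6, 0], "turn": 0}, {"jaw": 0.6, "dp": [4, 12, 0], "turn": 0}, {"jaw": 0.6, "dp": [6, 18, 0], "turn": 0}, {"jaw": 0.6, "dp": [8.8, 24, 0], "turn": 0}, {"jaw": 0.6, "dp": [8.8, 26.1, -3], "turn": 0}, {"jaw": 0.6, "dp": [8.8, 26.1, -7], "turn": 0}, {"jaw": 0.6, "dp": [8.8, 26.1, -10], "turn": 0}, {"jaw": 0.6, "dp": [8.8, 26.1, -11.2], "turn": 0}]}}

```text
clock: 14.65
position: [0.664, 0.1978, 0.0131]
tcp_rot: [-3.138, 0.001, 1.489]
wrist_force: [0.2, -0.2, -0.2]
grip_width: 0.0511
gripper_force: 0.0
```

```bash
python3 -c "
from h import *
c=cap('side');b=c['image']
cv2.imwrite('pics/g7.png',cv2.resize(b[150:270,270:370],None,fx=5,fy=5))
s=r.sense();print(s['position'],s['wrist_force'],s['grip_width'])"
```

```text
[0.6640046  0.19773128 0.01272236] [-0.90432377  0.13516323 -1.50218868] 0.05100168580570777
```

View pics/g7.png

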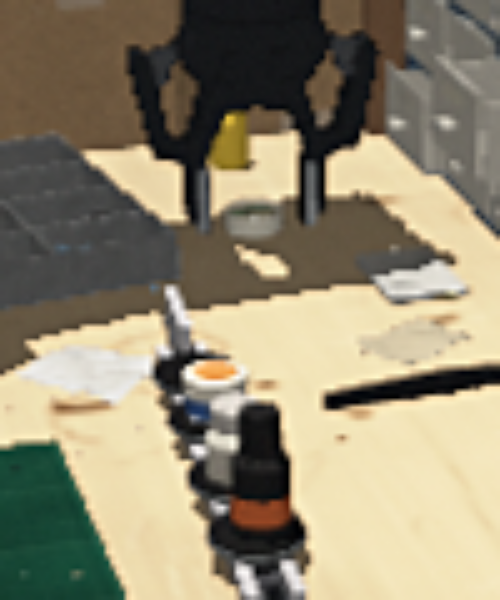

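The fingers straddle the white jar at crop (253,215), and the other three stand on their stands. I've now used all 14 views. I'm raising slightly so the pads don't reach the bench as they swing forward.

Emit:
{"fn": "step_arm", "kwargs": {"increments": [{"jaw": 0.6, "dp": [0, 0, 0.25], "turn": 0}, {"jaw": 0, "dp": [0, 0, 0.25], "turn": 0}, {"jaw": 0, "dp": [0, 0, 0.25], "turn": 0}, {"jaw": 0, "dp": [0, 0, 0.25], "turn": 0}, {"jaw": 0, "dp": [0, 0, 0.25], "turn": 0}, {"jaw": 0, "dp": [0, 0, 0.25], "turn": 0}]}}

```text
clock: 15.45
position: [0.6657, 0.198, 0.0198]
tcp_rot: [3.138, -0.001, 1.489]
wrist_force: [-0.3, 0.4, 6.6]
grip_width: 0.0309
gripper_force: 24.6
```

```bash
python3 -c "
from h import *
s=r.sense();print(s['position'],s['wrist_force'],s['grip_width'],s['gripper_force'])"
```

```text
[0.66572472 0.19795851 0.01982841] [-0.32482142  0.43152195  6.62998112] 0.030876757053220502 24.59970297088148
```

Emit:
{"fn": "step_arm", "kwargs": {"increments": [{"jaw": 0, "dp": [0, 0, 1], "turn": 0}, {"jaw": 0, "dp": [0, 0, 4], "turn": 0}, {"jaw": 0, "dp": [0, 0, 7], "turn": 0}, {"jaw": 0, "dp": [-2, -5, 7], "turn": 0}, {"jaw": 0, "dp": [-4, -10, 7], "turn": 0}, {"jaw": 0, "dp": [-6, -15, 7], "turn": 0}, {"jaw": 0, "dp": [-8.5, -20.5, 7], "turn": 0}, {"jaw": 0, "dp": [-8.5, -21, 7], "turn": 0}]}}

```text
clock: 16.45
position: [0.5789, -0.0151, 0.0888]
tcp_rot: [3.141, 0.0, 1.485]
wrist_force: [-0.5, 0.9, 1.1]
grip_width: 0.0307
gripper_force: 24.9
```

Emit:
{"fn": "step_arm", "kwargs": {"increments": [{"jaw": 0, "dp": [0, 0, -2], "turn": 0}, {"jaw": 0, "dp": [0, 0, -4], "turn": 0}, {"jaw": 0, "dp": [0, 0, -4.6], "turn": 0}, {"jaw": 0, "dp": [0, 0, -4.6], "turn": 0}, {"jaw": 0, "dp": [0, 0, -4.6], "turn": 0}]}}

```text
clock: 17.08
position: [0.5804, -0.0119, 0.0427]
tcp_rot: [3.14, 0.0, 1.489]
wrist_force: [0.2, -0.4, 0.7]
grip_width: 0.0306
gripper_force: 24.9
```

```bash
python3 -c "
from h import *
s=r.sense();print(s['position'],s['wrist_force'],s['grip_width'],s['gripper_force'])
c=cap('side','s8.png')
hsv=cv2.cvtColor(c['image'],cv2.COLOR_BGR2HSV)
def proj(c,p):
    T=np.linalg.inv(c['world_from_camera']);q=T[:3,:3]@p+T[:3,3];x,y=q[:2]/q[2];k=1+c['k1']*(x*x+y*y)
    return c['cx']+c['fx']*x*k,c['cy']+c['fy']*y*k
u,v=proj(c,np.array([.5806,-.0117,.016]));print(u,v)
u,v=int(u),int(v);print(c['image'].max(2)[v-14:v+7,u-12:u+13])"
```

```text
[ 0.58042622 -0.01194993  0.04267149] [ 0.17327334 -0.41183361  0.74571973] 0.030565025434163257 24.922620868164813
309.19409623023233 222.50160752943324
[[ 14  16  63 107  95  80 237 251 222 232 241 240 241 240 241 243 253 213
   67  22  98 108  51   6 102]
 [ 14  15  61 108  97  79 168 231 231 236 241 241 241 241 241 242 253 212
   65  16  97 108  53   7 106]
 [ 14  17  61 107  97  86  91 220 254 239 239 243 242 242 241 243 253 212
   66  16  97 107  51   4 104]
 [ 14  17  52 105 100  89  90 170 172 174 240 248 246 245 245 246 255 215
   68  15  96 120  64   8 107]
 [ 13  17  45 101  99  91 101 104  83  87 187 230 236 235 233 250 255 223
   71  14  95 126  69   4  57]
 [ 11  17  42 100 113  84  71  86 145 148 158 175 178 177 172 187 215 164
   48  16  96 125  66   2  27]
 [  2  14  41 100 120  96 112 123 141 138 123 117 117 118  93  88 130 130
   59  15  95 121  61   0 140]
 [ 56   8  39  97 118  72  95 118 115 101  73  73  70  76  70  80 107 118
   75  27  94 117 109 103 224]
 [160   0  32  96 121  65  64  77  75  76  59  80  95  97  99 104 107 101
   88  43  89 111 224 252 249]
 
[... 559 characters left out ...]
08 123 172 164 136 123 114 111 112 103
   84  89  90  89  95 100 101]
 [241 244 255 176   0   1   4   5  33  43 120 125 109 103 102 104 102 105
  105 104 105 105 105 104 106]
 [229 234 253 165   0   7  11   9   1  45  99 106 104 103 103 104 104 104
  103 104  99 105 105 104 106]
 [238 234 187  82   3   7  11  10   6  64 107 112 104 102 110 113 111 112
  107 104 108 114 106 102 107]
 [206 144 113  77  49  25  12   8   0  59 113 138 134 125 112 109 114 118
  134 140 129 118 100  92  85]
 [112  80  93 101  80  57  50  44  30  57 113 138 141 143 141 140 139 138
  137 133 123 113 100  91  80]
 [ 89  92  94  99  97  81  63  68  68  78 122 137 141 146 147 147 140 163
  173 193 201 150 101  95  95]]
```

Emit:
{"fn": "step_arm", "kwargs": {"increments": [{"jaw": 0, "dp": [0, 0, -0.3], "turn": 0}, {"jaw": 0, "dp": [0, 0, -0.6], "turn": 0}, {"jaw": 0, "dp": [0, 0, -0.6], "turn": 0}]}}

```text
clock: 17.5
position: [0.5799, -0.0122, 0.0359]
tcp_rot: [3.142, 0.0, 1.489]
wrist_force: [0.1, 0.3, 0.8]
grip_width: 0.0309
gripper_force: 25.1
```

Emit:
{"fn": "step_arm", "kwargs": {"increments": [{"jaw": 0, "dp": [0, 0, -0.1], "turn": 0}, {"jaw": 0, "dp": [0, 0, -0.1], "turn": 0}, {"jaw": 0, "dp": [0, 0, -0.1], "turn": 0}]}}

```text
clock: 17.88
position: [0.58, -0.0121, 0.0358]
tcp_rot: [3.141, 0.0, 1.489]
wrist_force: [-2.5, 0.7, 9.6]
grip_width: 0.0307
gripper_force: 25.7
```

Contact with the stand shows as a 9.6 N upward force at z = 0.0358, as predicted. Releasing, then clearing the view.

Emit:
{"fn": "step_arm", "kwargs": {"increments": [{"jaw": 0.4, "dp": [0, 0, 0], "turn": 0}, {"jaw": 0.5, "dp": [0, 0, 0], "turn": 0}, {"jaw": 0.6, "dp": [0, 0, 0.1], "turn": 0}, {"jaw": 0.6, "dp": [0, 0, 2], "turn": 0}, {"jaw": 0.6, "dp": [0, 0, 7], "turn": 0}, {"jaw": 0.6, "dp": [0, 0, 13], "turn": 0}, {"jaw": 0.6, "dp": [0, 0, 19], "turn": 0}, {"jaw": 0.6, "dp": [0, 0, 19], "turn": 0}]}}

```text
clock: 18.88
position: [0.5813, -0.0123, 0.2296]
tcp_rot: [3.132, 0.001, 1.489]
wrist_force: [0.3, 0.1, -0.1]
grip_width: 0.0513
gripper_force: 0.0
```

Emit:
{"fn": "step_arm", "kwargs": {"increments": [{"jaw": 0.6, "dp": [-6, 3, 0], "turn": 0}, {"jaw": 0.6, "dp": [-11, 7, 0], "turn": 0}, {"jaw": 0.6, "dp": [-15, 12, 0], "turn": 0}, {"jaw": 0.6, "dp": [-18, 17, 0], "turn": 0}, {"jaw": 0.6, "dp": [-20, 22, 0], "turn": 0}, {"jaw": 0.6, "dp": [-20, 28, 0], "turn": 0}, {"jaw": 0.6, "dp": [-20, 32, 0], "turn": 0}, {"jaw": 0.6, "dp": [-20, 32, 0], "turn": 0}]}}

```text
clock: 19.88
position: [0.3792, 0.3097, 0.2236]
tcp_rot: [-3.14, 0.001, 1.493]
wrist_force: [1.1, 0.2, 0.6]
grip_width: 0.0511
gripper_force: 0.0
```

Run:
```python
from h import *
c=cap('top','t9.png');im=c['image'];hsv=cv2.cvtColor(im,cv2.COLOR_BGR2HSV);S,V=hsv[...,1],hsv[...,2]
st=[(.5806,-.0117),(.5768,-.0627),(.5717,-.1213),(.5674,-.1724)]
def proj(c,p):
    T=np.linalg.inv(c['world_from_camera']);q=T[:3,:3]@p+T[:3,3];x,y=q[:2]/q[2];k=1+c['k1']*(x*x+y*y)
    return c['cx']+c['fx']*x*k,c['cy']+c['fy']*y*k
for (x,y),h in zip(st[:3],(.028,.036,.048)):
    u,v=map(int,proj(c,np.array([x,y,h])))
    m=(V>(110)).astype(np.uint8);m=cv2.morphologyEx(m,cv2.MORPH_OPEN,np.ones((3,3),np.uint8))
    for ce,s in blobs(c,m,(u-8,v-8,u+9,v+9),25): print(h,ce.round(1),s,(onz(c,*ce,h)[:2]-(x,y)).round(4))
print('amber');
for ce,s in blobs(c,((S>120)&(hsv[...,0]<28)).astype(np.uint8),(430,215,462,243),50):print(ce.round(1),s)
d=cap('side','s9.png');hs=cv2.cvtColor(d['image'],cv2.COLOR_BGR2HSV)
b=d['image']
for ((x,y),h) in zip(st,(.012,.02,.032,.052)):
    print('side expected base/top px',np.round(proj(d,np.array([x,y,.016])),1),np.round(proj(d,np.array([x,y,.016+h])),1))
def g(n,m,roi):
    for ce,s in blobs(d,m.astype(np.uint8),roi,8):print(n,ce.round(1),s)
roi=(295,195,350,275)
g('orange',(hs[...,0]<14)&(hs[...,1]>150),roi);g('blue',(hs[...,0]>100)&(hs[...,0]<125)&(hs[...,1]>120),roi);g('white',(hs[...,1]<60)&(hs[...,2]>140),roi)
s=r.sense();print(s['position'],s['wrist_force'])
```

```text
0.028 [315.4 223.3] [308 216  17  17 239] [0.0023 0.0024]
0.036 [339.  223.4] [331 217  17  15 190] [0.0049 0.0016]
0.048 [368.1 225.7] [359 219  17  15 157] [ 0.0039 -0.0025]
amber
[445.  229.3] [435 219  21  21 339]
side expected base/top px [309.2 222.5] [309.1 217.7]
side expected base/top px [313.  231.6] [312.7 223.2]
side expected base/top px [317.4 243.1] [317.1 229.1]
side expected base/top px [321.8 254.2] [321.3 230.4]
orange [321.7 252.2] [316 248  12   8  70]
blue [340.3 229.2] [336 228  11   3  18]
blue [309.1 231.6] [307 230   5   4  11]
white [346.1 203.3] [341 199   9  11  64]
white [308.1 221.7] [295 207  27  27 225]
white [346.3 218.3] [342 216   8   6  33]
white [312.7 238.4] [308 236  10   6  35]
white [319.  265.7] [317 262   5   8  26]
white [328.2 265. ] [326 262   6   7  26]
[0.37949315 0.30760722 0.22392103] [ 0.3066181  -0.42732725 -0.20603624]
```

Run:
```python
import cv2,numpy as np
a=cv2.imread('pics/t9.png');g=a.max(2)
for n,u,v in(('cream',316,224),('blue',340,225),('vial',367,226),('bottle',390,226)):
    print(n,'cols',u-11,'..',u+11)
    for k in range(v-11,v+12): print(k,' '.join('%3d'%z for z in g[k,u-11:u+12]))
s=cv2.imread('pics/s9.png').max(2)
print('side cols 298..334')
for k in range(212,262,1): print(k,' '.join('%3d'%z for z in s[k,298:335]))
```

```text
cream cols 305 .. 327
213 215 215 215 216 216 216 217 216 215 212 211 216 219 219 218 218 218 219 219 218 219 219 218
214 214 214 214 215 215 215 216 217 217 217 218 218 218 218 218 218 218 218 218 218 217 218 214
215 208 209 209 210 211 211 211 213 213 205 194 193 193 195 205 215 214 215 214 214 215 215 210
216 212 212 212 212 213 214 214 207 196 165 118 113 115 115 154 193 200 212 215 216 217 217 215
217 215 214 216 215 216 210 200 171 118 128 164 174 177 153 106  93 130 183 209 218 219 219 220
218 200 200 203 206 204 174 135 147 165 188 213 221 213 190 177 153 107  96 157 207 218 219 218
219 174 171 184 189 165 136 184 224 221 212 215 222 222 222 221 213 176 115  92 157 207 218 217
220 225 225 224 209 153 148 207 225 213 163 176 224 223 222 222 221 217 168  98 109 172 218 218
221 206 208 207 180 140 174 215 225 225 186 171 220 223 223 222 222 221 189 112  80 168 222 221
222 129 116  96  99 123 191 225 225 224 186 142 199 224 224 223 223 223 201 137  81 159 215 216
223 213 170  93 107 152 210 225 225 225 188 142 191 225 224 224 223 223 214 171 102 110 146 155
224 210 168  95 109 15
[... 14737 characters left out ...]
  32  24  30  32  29  24  17  13  19  19  19  18  15  14  14  11   4   9  20 175 244 245 242
258 231 232 234 233 234 235 236 236 236 235 234 237 243 167  48  14  24  31  31  29  28  29  28  29  31  19  12  21  27  23  14  49  73 222 250 244 242
259 232 232 233 234 234 235 236 236 237 236 234 237 244 218 115  74  52  19  21  29  30  30  31  30  31  28  21  18  17  18  76  76  76 239 254 244 242
260 233 233 233 234 233 235 237 237 236 236 236 236 239 247 193  92  74  85  57  18  17  13  14  18  19  26  28  54  88  67  70  87  87 140 236 245 242
261 234 233 232 234 234 234 235 236 236 235 235 234 236 247 187  85  76  75  64  48  70  85  85  89  89  74  60  63  69  56  58  86  92  71 220 246 241
```

Run:
```python
from h import *
c=cap('top')
for u,v,z,s in((315.8,224,.028,(.5806,-.0117)),(339,225.3,.036,(.5768,-.0627)),(368.5,227.7,.048,(.5717,-.1213)),(392.2,228.3,.068,(.5674,-.1724))):
    print((onz(c,u,v,z)[:2]-s).round(4))
print(r.sense()['clock'],np.abs(r.sense()['dq']).max())
```

```text
[0.0007 0.0016]
[0.0008 0.0017]
[-0.0005 -0.0032]
[ 0.001  -0.0006]
20.025 0.015833949595890157
```

All four containers are within about 4 mm of their stand centres. The order is right, and the amber jar's pixel position hasn't changed. Handing in.

```bash
python3 -c "
from cell import r
print(r.sign_off())"
```

```text
the job is handed in; nothing more can be done
None
```

Job handed in: white jar, blue jar, white vial and black bottle stand in that order from the end plate, each measured within about 4 mm of its stand's centre and released, and the amber jar had not moved; the hand-in gave no verdict.

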